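# Reset the tripped breaker behind the hidden catch

### The job

A breaker in the flat grey control box has tripped. Using only the fingertips and gripping nothing, feel along the landing at the front of the box's cover for the flush catch plate and press it so that the hatch springs up, push the hatch gently over backwards until it rests on its stop, then press in the one breaker pin that stands out until it is fully home. Do not pinch or force the hatch, and leave the tools and parts lying round the box where they are.

Things in the scene. Friction and masses are not known exactly. Their poses are not given: they have to be found in the camera images.
- control_box: grey control box of the power feeder, fixed to the table, 176 (x) x 296 (y) x 64 mm high. Origin: centre of its underside, on the table; x from its front (robot side) to its back, y to its left, z up. From the front, its flat cover has a shallow landing for the fingers, then a hatch level with the cover, then the hinge rail. Under the hatch: a compartment with three breakers in a row
- landing (a point): centre of the landing's flat floor, 62 mm above the table and 2 mm below the cover; axes as the box. The floor is 48 (x) x 134 (y) mm. Part of it is the catch: a press plate over the full 48 mm in x and 52 mm long in y, same grey paint, flush, a hairline seam at each end. Its middle lies anywhere from y -38 to 38 mm of this point and is not reported: feel for it. The rest of the floor is rigid
- catch (a joint): how far the catch plate is pushed down: 0 at rest, flush with the landing's floor; 0.006 m fully in. It gives at 1.5 N, takes 5 N fully in and springs back when released; it frees the hatch 3 to 4 mm down. A fingertip lying partly on the rigid floor beside the plate cannot push it in
- hatch (a joint): angle of the hatch: 0 shut, held by the catch. Once freed, a spring lifts it in about a second to 0.96 rad (55 degrees), where it rests. 1.57 is upright. Pushed some 0.2 rad past upright it falls back by itself to its stop at 2.05 rad and stays. It weighs 0.15 kg and turns easily
- hinge (a point): middle of the hatch's hinge line, which runs along the box's y, 62 mm behind the box's centre, 64 mm above the table; axes as the box. The hatch reaches 88 mm from here towards the front; 231 mm wide in y, 3 mm thick, with a 14 mm deep rim on its inner side
- hatch_edge (a point): middle of the free (front) edge of the hatch, on its outer face, 88 mm from the hinge line
- reset_pin (a joint): how far the tripped breaker's pin is pushed in: 0 tripped, 10 mm out of its collar; 0.008 m fully in, level with the pins of the other two breakers. It moves at 4 N against friction and stays where it is pushed
- pin_top (a point): middle of the top of the tripped breaker's white pin, 9.6 mm across, 55.5 mm above the table while out, 47.5 mm when in; reported even while the hatch is shut. The breakers stand 50 mm apart along the box's y, at x 13 mm of the box, any of them the tripped one; bodies 36 x 30 mm, top 42 mm, collar top 45 mm above the table
- marker_blue: marker pen with a blue barrel, 12 x 130 x 14 mm, lying in front of the box; origin under its middle; leave it alone
- hex_nut_0: loose M14 steel nut, 21 x 24 x 11 mm, right of the box; origin under its middle; leave it alone
- hex_nut_1: another loose M14 steel nut, 23 x 26 x 11 mm, right of the box; origin under its middle; leave it alone
- pliers: combination pliers with red sleeves, 56 x 176 x 13 mm, left of the box; origin under its middle; leave them alone
- spanner_17: steel combination spanner, 39 x 224 x 9 mm, right of the box; origin under its middle; leave it alone
- test_piece: square block of laminated test cut, 60 x 60 x 40 mm, behind the box; origin under its middle; leave it alone
- blade_flange: round steel blade flange, 72 mm across, 18 mm high, behind the box; origin under its middle; leave it alone

How it is judged (in metres and radians):
On the way, in this order (a step that is already met when the one before it is completed fails the run):
1. the catch is found and pressed in while the hatch is still down (value of joint catch above 0.0025 m and value of joint hatch below 0.5 rad).
2. the hatch is pushed over past upright (value of joint hatch above 1.75 rad), for 0.1 s.
3. the tripped breaker's pin is pressed home (value of joint reset_pin above 0.0065 m), for 0.1 s.
At the end, for the whole second after the job is handed in: The hatch rests open at its stop (over 1.9 rad), the tripped breaker's pin is in by more than 6.5 of its 8 mm, the catch plate has sprung back (under 1.5 mm), and every loose thing lies within 20 mm of where it was (value of joint hatch above 1.9 rad and value of joint reset_pin above 0.0065 m and value of joint catch below 0.0015 m and distance of each of marker_blue, hex_nut_0, hex_nut_1, pliers, spanner_17, test_piece, blade_flange from where it was at the start of the episode below 0.02 m); the robot touches nothing.
It fails at once if a tool or part beside the box was moved or picked up (distance of any of marker_blue, hex_nut_0, hex_nut_1, pliers, spanner_17, test_piece, blade_flange from where it was at the start of the episode above 0.025 m).
It fails at once if the hatch was pinched or forced (over 40 N) (contact force between the fingers and hatch above 40 N).
It also fails if it takes over 45 s, if anything falls off the work surface, if the arm or the gripper's body presses on something with over 40 N, if the wrist force passes 120 N, or if a joint passes its speed limit or range.

### The arm

A 6-joint arm with a two-finger parallel gripper is mounted at the origin on the work surface; the furniture and walls round the work are solid. World frame = base frame: x ahead of the robot, y to its left, z up, the work surface at z = 0. Lengths are in m, angles in degrees, forces in N, time in s.
With the tool pointing down it reaches from about 0.325 to 0.775 m from the base axis. Payload 9.3 kg.
Tool frame: the origin (TCP) lies on the centre line of the jaws, within the pads' length; the fingertips stand 14 mm ahead of it and the grasp point (between the pads) lies 5 mm behind it (manip.finger_overhang is the distance from the TCP to the fingertips, in m); z points along the fingers, y is the line along which they close (so a half turn about z gives the same grasp; the last joint's range is limited). The gripper opens to 85 mm and grips with 20 to 120 N. Pads are 22 mm wide; open, the fingers measure 114 mm over their backs; the gripper's body (76 mm by 85 mm) begins 54 mm behind the grasp point. The pads swing forward as they close: fully open they stand 13 mm farther back than shut.
Start: joints at [59.84, 14.817, 1.232, 76.415, 0, 81.257], TCP at [0.201, 0.512, 0.245] pointing down, gripper open.
Joint ranges: [-174.27, 174.27], [-52.1, 104.24], [-59.71, 78.15], [-110.17, 111.67], [-87.03, 83.33], [-180, 180]. Speed limits (degrees/s): [127.2, 127.2, 159.86, 180, 180, 180].

### API

Orientations are given as [roll, pitch, yaw] about the fixed x, y, z axes, in that order (R = Rz(yaw) Ry(pitch) Rx(roll)).
In Python, from cell import get_state, optics, job_done, manip gives the robot as it stands.
- The arm moves only by the tool step_arm, never from a script. Its argument "rows" is a list of rows, each an object of numbers: "dx", "dy", "dz": the shift along the tool's x, y, z in units of 40 mm (1.0 is 40 mm); "spin": the turn about the tool's z in units of 5 degrees (1.0 is 5 degrees). In form: [{"dx": .., "dy": .., "dz": .., "spin": ..}, ...]. A call has 1 to 20 rows; each row shifts and turns the commanded pose from where the row before left it, along the tool's axes as they then stand; what a row does not reach is not made up. A row lasts 1/12 s, in which the tool goes at most 41.7 mm and 7.16 degrees, less where a joint would pass 70% of its speed; a pose out of reach is approached as far as the arm can. A call is refused whole if a number of a shift passes 1 or a number of a turn 1, either way. A call with a gripper value outside its range is refused whole. "jaw" is the closure, from -1 (fully open) to 1 (shut), set as the call begins (left out, the last holds). The fingers move at their own pace and stop on an object; "newtons" is the grip in N (left out, the last holds). Time passes only in rows, so rows that do not move let the fingers close. It gives the time, the measured TCP pose, the force, the opening and the grip force at its end, in the units of the state.
- get_state(): the state, without advancing time (a new reading comes with each control period).
- optics.grab_frame(name): name is "scene" or "side" or "wrist"; returns a dict with "pixels" (400x640x3 uint8, red, green, blue), "fx", "fy", "cx", "cy" (pixels), "R" (3x3) and "t" (3): a world point X has camera coordinates R X + t; the wrist camera has in their place "hand_eye" (4x4, takes a point from camera to tool coordinates, whose origin is the TCP and whose axes are the flange's). Camera axes: x right, y down, z forward; pixel columns grow to the right and rows downward; lengths in m; the calibration is good to about 2 mm. A picture is of the moment at which its call begins: read the wrist's pose just before it. There is no depth.
- job_done(): hands the job in; it is judged then, once.
The state is a dict: "time": time; "joint_positions": joint angles; "joint_velocities": joint speeds; "joint_torque": joint torques, N m; "ee_pos": TCP position; "tool_rot": TCP orientation; "ft_force": force on the tool from outside, world axes, zero at the start; "torque": the same for the moment, N m; "gripper_width": finger opening in m; "gripper_force": force on a finger pad.
Only numpy, scipy, OpenCV 4.12 (cv2) and the standard library are available. Lean on these libraries where they do the work, as an engineer would, in place of code of your own. Each camera call takes 0.05 s, during which the arm holds its last target. There are 200 camera calls.

## Working session

There is one attempt and no reset: what is moved stays moved. The work goes in short steps, Python scripts to look and compute and a tool call to move; the robot and the scene stay as the last step left them, time stands still between calls to the robot, and variables do not carry over. Pictures are saved under pics/ and viewed, at most 10 in all, crops included, and the job is handed in when it is done.

Besides the shell and the picture viewer there is one more tool, called after "Call:" as a command line: name --argument value ..., lists and objects as JSON in quotes. step_arm: Moves the arm, as the interface text tells. Its arguments: {"type":"object","properties":{"rows":{"type":"array","items":{"type":"object","properties":{"dx":{"type":"number"},"dy":{"type":"number"},"dz":{"type":"number"},"spin":{"type":"number"}}}},"jaw":{"type":"number"},"newtons":{"type":"number"}},"required":["rows"]}

```bash
mkdir -p pics; ls; python3 - <<'E'
from cell import get_state, optics
import cv2,numpy as np
s=get_state();print(s)
for n in("scene","side"):
    f=optics.grab_frame(n);cv2.imwrite(f"pics/{n}0.png",f["pixels"][:,:,::-1]);np.savez(f"{n}0.npz",**f)
    print(n,f["fx"],f["cx"],f["cy"],-np.array(f["R"]).T@f["t"])
E
```

```text
pics
{'time': 0.0, 'joint_positions': array([5.98381917e+01, 1.48498331e+01, 1.19003592e+00, 7.64151820e+01,
       2.67158534e-05, 8.12570628e+01]), 'joint_velocities': array([-0.05377112,  0.01659051,  0.05321947, -0.03829621,  0.09533282,
        0.00501883]), 'joint_torque': array([-4.09428631e-04, -5.55646384e+01,  3.44529605e+01,  1.38725369e-02,
       -2.22106123e-04, -1.09336403e-05]), 'ee_pos': array([0.20072016, 0.51178819, 0.24467686]), 'tool_rot': array([-1.79925896e+02, -1.14233512e-02,  1.58581121e+02]), 'ft_force': array([ 0.08185622, -0.36542613, -0.84159802]), 'torque': array([-0.05044085,  0.00115443, -0.00814852]), 'gripper_force': 0.0, 'gripper_width': 0.08526775230127774}
scene 382.6117062591543 314.2651725188906 209.97669650805872 [ 0.14065567 -0.36679473  0.66136625]
side 455.05577831863377 322.7604888882328 200.52460039149196 [ 0.17155143 -0.55011563  0.47930666]
```

View pics/scene0.png

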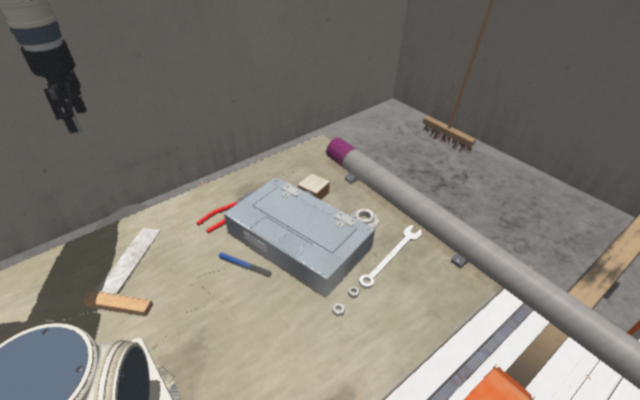

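View pics/side0.png

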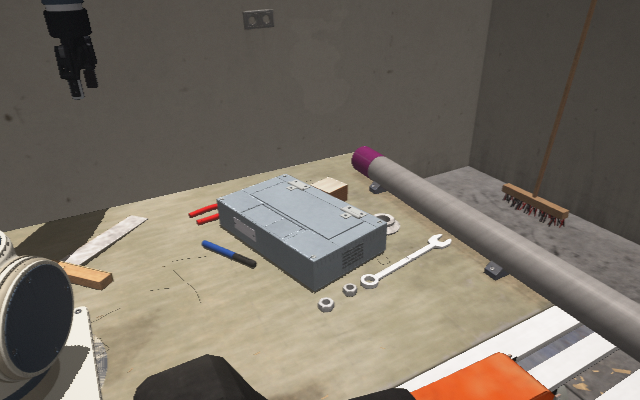

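Box seen in both views: cover corners in scene near (227,220), (280,182), (373,233), (324,277); nuts and spanner right, marker in front, pliers left. Enlarge for accurate corners.

```bash
python3 - <<'E'
import cv2,numpy as np
a=cv2.imread("pics/scene0.png")[170:300,215:385];b=cv2.imread("pics/side0.png")[165:300,210:395]
cv2.imwrite("pics/cropA.png",cv2.resize(a,None,fx=4.6,fy=4.6,interpolation=cv2.INTER_CUBIC))
cv2.imwrite("pics/cropB.png",cv2.resize(b,None,fx=4.3,fy=4.3,interpolation=cv2.INTER_CUBIC))
E
```

```text
(no output)
```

View pics/cropA.png

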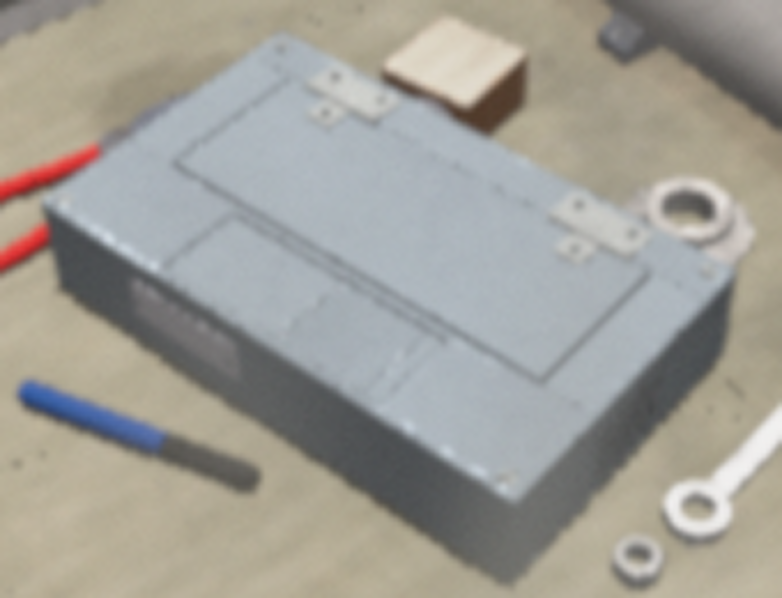

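View pics/cropB.png

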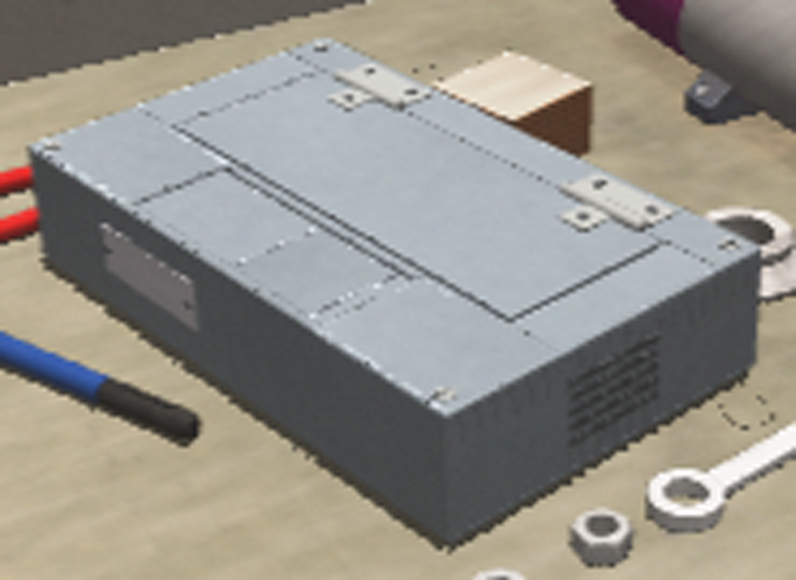

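Crops show the landing (A: (235,215),(165,267),(445,342),(375,398)), with a slightly darker plate toward its right end, left seam about A (325,290)-(290,335). Cover corners are clear in both. Compute.

```bash
cat > h.py <<'E'
import numpy as np,cv2
def ray(f,p,z):
    R=np.array(f["R"]);c=-R.T@f["t"];d=R.T@np.array([(p[0]-f["cx"])/f["fx"],(p[1]-f["cy"])/f["fy"],1])
    return c+d*(z-c[2])/d[2]
E
python3 - <<'E'
from h import *
A=np.load("scene0.npz");B=np.load("side0.npz")
ua=lambda p:((p[0]+.5)/4.6-.5+215,(p[1]+.5)/4.6-.5+170)
ub=lambda p:((p[0]+.5)/4.3-.5+210,(p[1]+.5)/4.3-.5+165)
ca=[ray(A,ua(p),.064)[:2] for p in[(47,207),(280,38),(737,270),(512,500)]]
cb=[ray(B,ub(p),.064)[:2] for p in[(32,148),(322,42),(758,252),(447,413)]]
tr=[(-.088,.148),(.088,.148),(.088,-.148),(-.088,-.148)]
def fit(c):
    c=np.array(c);t=np.array(tr);m=c.mean(0);z=((c-m)@[1,1j])@np.conj(t@[1,1j]);a=np.angle(z)
    R=np.array([[np.cos(a),-np.sin(a)],[np.sin(a),np.cos(a)]])
    print("centre",m,"yaw",np.degrees(a),"resid mm",np.round(1e3*(c-m-t@R.T),1).tolist());return m,R
ma,Ra=fit(ca);mb,Rb=fit(cb);m,R=fit((np.array(ca)+cb)/2)
for n,p in dict(lBL=(235,215),lFL=(165,267),lBR=(445,342),lFR=(375,398),s1b=(325,290),s1f=(288,335),s2b=(418,338),hFL=(178,160),hFR=(545,380)).items():
    print("A",n,np.round(1e3*(Ra.T@(ray(A,ua(p),.063)[:2]-ma)),1))
for n,p in dict(lBL=(228,170),lFL=(135,203),lBR=(410,278),s1b=(315,230),s1f=(238,264),s2b=(395,280),s2f=(310,315),hFL=(178,127),hFR=(510,320)).items():
    print("B",n,np.round(1e3*(Rb.T@(ray(B,ub(p),.063)[:2]-mb)),1))
E
```

```text
centre [0.49177634 0.13228731] yaw 13.463740120704452 resid mm [[2.9, -3.3], [-1.9, -3.3], [-0.9, 1.6], [-0.1, 5.0]]
centre [0.48997057 0.13089495] yaw 12.933724327157394 resid mm [[3.4, -1.7], [-3.1, -3.4], [-3.3, 0.5], [3.0, 4.6]]
centre [0.49087345 0.13159113] yaw 13.198945831803353 resid mm [[3.2, -2.5], [-2.5, -3.4], [-2.1, 1.1], [1.5, 4.8]]
A lBL [-32.   68.2]
A lFL [-78.8  69.6]
A lBR [-33.8 -65.2]
A lFR [-79.2 -61.5]
A s1b [-43.   -0.4]
A s1f [-75.   -5.9]
A s2b [-39.6 -53.9]
A hFL [-20.4 118.9]
A hFR [ -24.1 -114.5]
B lBL [-31.   66.6]
B lFL [-78.5  69.8]
B lBR [-31.9 -61.6]
B s1b [-35.9  -3.7]
B s1f [-76.3  -3.9]
B s2b [-37.3 -58.6]
B s2f [-78.7 -55.7]
B hFL [-23.  118.2]
B hFR [ -23.8 -113. ]
```

Box centre ≈ (0.491, 0.1315), yaw ≈ 13.2°, matching the given landing and hatch dimensions. The visible seams at y ≈ -4 and -56 put the plate middle at y ≈ -30 (52 mm long, as given). I'll move above it with the fingers shut.

Call:
step_arm --jaw 1 --newtons 20 --rows '[{"spin": -1}, {"spin": -1}, {"spin": -1}, {"spin": -1}, {"spin": -1}, {"spin": -1}, {"spin": -0.95}, {"dx": -0.26, "dy": -0.9, "dz": 0.2}, {"dx": -0.26, "dy": -0.9, "dz": 0.2}, {"dx": -0.26, "dy": -0.9, "dz": 0.2}, {"dx": -0.26, "dy": -0.9, "dz": 0.2}, {"dx": -0.26, "dy": -0.9, "dz": 0.2}, {"dx": -0.26, "dy": -0.9, "dz": 0.2}, {"dx": -0.26, "dy": -0.9, "dz": 0.2}, {"dx": -0.26, "dy": -0.9, "dz": 0.2}, {"dx": -0.26, "dy": -0.9, "dz": 0.2}, {"dx": -0.26, "dy": -0.9, "dz": 0.2}, {"dx": -0.26, "dy": -0.9, "dz": 0.2}, {"dx": -0.26, "dy": -0.9, "dz": 0.2}, {}]'

```text
$.rows[0]: bad value
```

```bash
cat >> h.py <<'E'
C=np.array([.491,.1315]);a=np.radians(13.2);RB=np.array([[np.cos(a),-np.sin(a)],[np.sin(a),np.cos(a)]])
def tobox(p): return 1e3*(RB.T@(np.array(p[:2])-C))
def units(s,bx,by,z):
    "tool-axis units to bring TCP to box point (mm) and height z (m)"
    from scipy.spatial.transform import Rotation as Ro
    w=np.r_[C+RB@np.array([bx,by])/1e3,z]-s["ee_pos"]
    return np.round(Ro.from_euler("xyz",s["tool_rot"],degrees=True).inv().apply(w)/.04,3)
E
python3 - <<'E'
from h import *
from cell import get_state,manip,optics
s=get_state();print(s["time"],s["ee_pos"],s["tool_rot"],s["ft_force"],manip.finger_overhang,tobox(s["ee_pos"]))
print(units(s,-55,-30,.099))
f=optics.grab_frame("wrist");cv2.imwrite("pics/w1.png",f["pixels"][:,:,::-1]);print(f["fx"],f["cx"],f["cy"],np.round(f["hand_eye"],4).tolist())
E
```

```text
0.1 [0.20072272 0.51182455 0.244729  ] [-1.79932918e+02 -1.12141140e-02  1.58581250e+02] [-0.73441677  0.07886759 -0.19768662] 0.014 [-195.76039109  436.56102739]
[-9.523 -7.595  3.65 ]
360.7296915064413 319.0010429131428 196.11785607548143 [[0.0009, -0.9531, -0.3026, 0.0777], [1.0, 0.0008, 0.0003, -0.0003], [-0.0, -0.3026, 0.9531, -0.1282], [0.0, 0.0, 0.0, 1.0]]
```

View pics/w1.png

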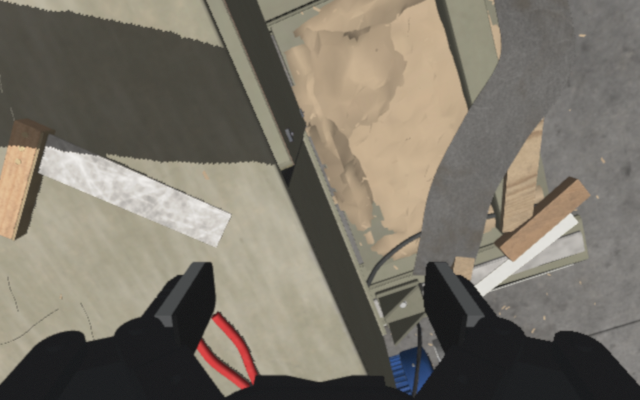

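The move was refused (a row probably needs all its keys), so the wrist view still shows the start pose, with the pliers at (225,350). Sending it again with all four keys.

Call:
step_arm --jaw 1 --newtons 20 --rows '[{"dx": 0, "dy": 0, "dz": 0, "spin": -1}, {"dx": 0, "dy": 0, "dz": 0, "spin": -1}, {"dx": 0, "dy": 0, "dz": 0, "spin": -1}, {"dx": 0, "dy": 0, "dz": 0, "spin": -1}, {"dx": 0, "dy": 0, "dz": 0, "spin": -1}, {"dx": 0, "dy": 0, "dz": 0, "spin": -1}, {"dx": 0, "dy": 0, "dz": 0, "spin": -0.95}, {"dx": -0.26, "dy": -0.9, "dz": 0.2, "spin": 0}, {"dx": -0.26, "dy": -0.9, "dz": 0.2, "spin": 0}, {"dx": -0.26, "dy": -0.9, "dz": 0.2, "spin": 0}, {"dx": -0.26, "dy": -0.9, "dz": 0.2, "spin": 0}, {"dx": -0.26, "dy": -0.9, "dz": 0.2, "spin": 0}, {"dx": -0.26, "dy": -0.9, "dz": 0.2, "spin": 0}, {"dx": -0.26, "dy": -0.9, "dz": 0.2, "spin": 0}, {"dx": -0.26, "dy": -0.9, "dz": 0.2, "spin": 0}, {"dx": -0.26, "dy": -0.9, "dz": 0.2, "spin": 0}, {"dx": -0.26, "dy": -0.9, "dz": 0.2, "spin": 0}, {"dx": -0.26, "dy": -0.9, "dz": 0.2, "spin": 0}, {"dx": -0.26, "dy": -0.9, "dz": 0.2, "spin": 0}, {"dx": 0, "dy": 0, "dz": 0, "spin": 0}]'

```text
time: 1.82
ee_pos: [0.4242, 0.1157, 0.1479]
tool_rot: [-179.9, -0.1, -167.0]
ft_force: [-0.3, -0.3, -0.2]
gripper_width: -0.0003
gripper_force: 0.0
```

```bash
python3 - <<'E'
from h import *
from cell import get_state,optics
s=get_state();print(s["time"],s["ee_pos"],s["tool_rot"],s["ft_force"],s["gripper_width"],tobox(s["ee_pos"]))
print(units(s,-55,-30,.099))
f=optics.grab_frame("wrist");cv2.imwrite("pics/w2.png",f["pixels"][:,:,::-1])
E
```

```text
1.8167 [0.42420619 0.11574414 0.14791816] [-1.79919877e+02 -5.10902644e-02 -1.66970297e+02] [-0.32512214 -0.28752933 -0.17342096] -0.000292619500771227 [-68.62691052  -0.08715262]
[-0.344 -0.745  1.224]
```

View pics/w2.png

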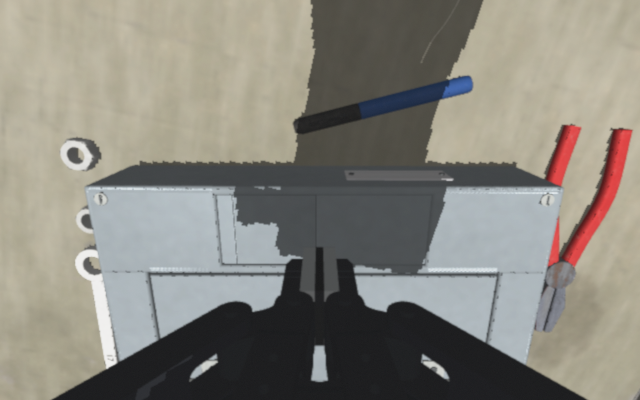

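The wrist view shows the hairline seams at columns ≈237 and ≈317, and the landing from 218 to 434. Cover front corners are at (87,188) and (563,186). Checking position from these.

```bash
cat >> h.py <<'E'
def wray(s,p,z,H=np.array([[0.0009,-0.9531,-0.3026,0.0777],[1,.0008,.0003,-.0003],[0,-.3026,.9531,-.1282],[0,0,0,1]])):
    from scipy.spatial.transform import Rotation as Ro
    W=Ro.from_euler("xyz",s["tool_rot"],degrees=True).as_matrix()
    c=s["ee_pos"]+W@H[:3,3];d=W@H[:3,:3]@np.array([(p[0]-319)/360.73,(p[1]-196.12)/360.73,1])
    return c+d*(z-c[2])/d[2]
E
python3 - <<'E'
from h import *
from cell import get_state
s=get_state()
for p,z in[((87,188),.064),((563,186),.064),((218,194),.063),((434,194),.063),((217,265),.063),((237,230),.062),((317,220),.062),((150,273),.064),((497,273),.064)]:print(p,np.round(tobox(wray(s,p,z)),1))
E
```

```text
(87, 188) [ -85.3 -140.5]
(563, 186) [-86.  151.5]
(218, 194) [-81.  -60.7]
(434, 194) [-80.7  73.2]
(217, 265) [-31.9 -65.6]
(237, 230) [-56.4 -50.9]
(317, 220) [-63.2   0.6]
(150, 273) [ -26.6 -110.2]
(497, 273) [-26.1 119.8]
```

Wrist view shifts the box +4 mm in y; plate middle at y ≈ -29.5. Hover close, then press.

```bash
sed -i 's/C=np.array(\[.491,.1315\])/C=np.array([.4901,.1354])/' h.py; python3 - <<'E'
from h import *
from cell import get_state
s=get_state();print(units(s,-56,-29.5,.084))
E
```

```text
[-0.342 -0.69   1.609]
```

Call:
step_arm --rows '[{"dx": -0.17, "dy": -0.35, "dz": 0.4, "spin": 0}, {"dx": -0.17, "dy": -0.34, "dz": 0.4, "spin": 0}, {"dx": 0, "dy": 0, "dz": 0.4, "spin": 0}, {"dx": 0, "dy": 0, "dz": 0.4, "spin": 0}, {"dx": 0, "dy": 0, "dz": 0.1, "spin": 0}, {"dx": 0, "dy": 0, "dz": 0.05, "spin": 0}, {"dx": 0, "dy": 0, "dz": 0, "spin": 0}, {"dx": 0, "dy": 0, "dz": 0, "spin": 0}]'

```text
time: 2.53
ee_pos: [0.4418, 0.0972, 0.0801]
tool_rot: [-180.0, 0.1, -166.6]
ft_force: [-0.8, -0.6, -0.0]
gripper_width: -0.0004
gripper_force: 0.0
```

Call:
step_arm --rows '[{"dx": 0, "dy": 0, "dz": 0.03, "spin": 0}, {"dx": 0, "dy": 0, "dz": 0.03, "spin": 0}, {"dx": 0, "dy": 0, "dz": 0, "spin": 0}, {"dx": 0, "dy": 0, "dz": 0, "spin": 0}]'

```text
time: 2.87
ee_pos: [0.4415, 0.0968, 0.0771]
tool_rot: [-180.0, 0.0, -166.7]
ft_force: [0.3, -0.1, -0.0]
gripper_width: 0.0005
gripper_force: 0.0
```

Call:
step_arm --rows '[{"dx": 0, "dy": 0, "dz": 0.03, "spin": 0}, {"dx": 0, "dy": 0, "dz": 0.02, "spin": 0}, {"dx": 0, "dy": 0, "dz": 0, "spin": 0}, {"dx": 0, "dy": 0, "dz": 0, "spin": 0}]'

```text
time: 3.2
ee_pos: [0.4417, 0.0967, 0.075]
tool_rot: [-180.0, 0.0, -166.7]
ft_force: [1.2, 0.4, 1.1]
gripper_width: 0.0001
gripper_force: 0.7
```

Call:
step_arm --rows '[{"dx": 0, "dy": 0, "dz": 0.03, "spin": 0}, {"dx": 0, "dy": 0, "dz": 0.03, "spin": 0}, {"dx": 0, "dy": 0, "dz": 0, "spin": 0}]'

```text
time: 3.45
ee_pos: [0.4417, 0.0967, 0.0724]
tool_rot: [-180.0, 0.0, -166.7]
ft_force: [1.8, 0.7, 2.3]
gripper_width: -0.0001
gripper_force: 0.8
```

Call:
step_arm --rows '[{"dx": 0, "dy": 0, "dz": 0.03, "spin": 0}, {"dx": 0, "dy": 0, "dz": 0.02, "spin": 0}, {"dx": 0, "dy": 0, "dz": 0, "spin": 0}]'

```text
time: 3.7
ee_pos: [0.4417, 0.0967, 0.0716]
tool_rot: [-180.0, 0.1, -166.7]
ft_force: [-4.4, 0.0, 17.8]
gripper_width: -0.0002
gripper_force: 9.2
```

```bash
python3 - <<'E'
from h import *
from cell import get_state,optics
s=get_state();print(s["time"],s["ee_pos"],s["ft_force"],tobox(s["ee_pos"]))
a=optics.grab_frame("side")["pixels"][140:300,190:400,::-1];s=get_state();print(s["ee_pos"],s["ft_force"])
cv2.imwrite("pics/side3.png",cv2.resize(a,None,fx=3.7,fy=3.7,interpolation=cv2.INTER_CUBIC))
E
```

```text
3.7 [0.44168674 0.09669892 0.07155584] [-4.35694479e+00  2.62205882e-03  1.77872034e+01] [-55.97155064 -26.62334678]
[0.44167399 0.09670138 0.07155605] [-5.15506633  0.04889388 19.38724005]
```

View pics/side3.png

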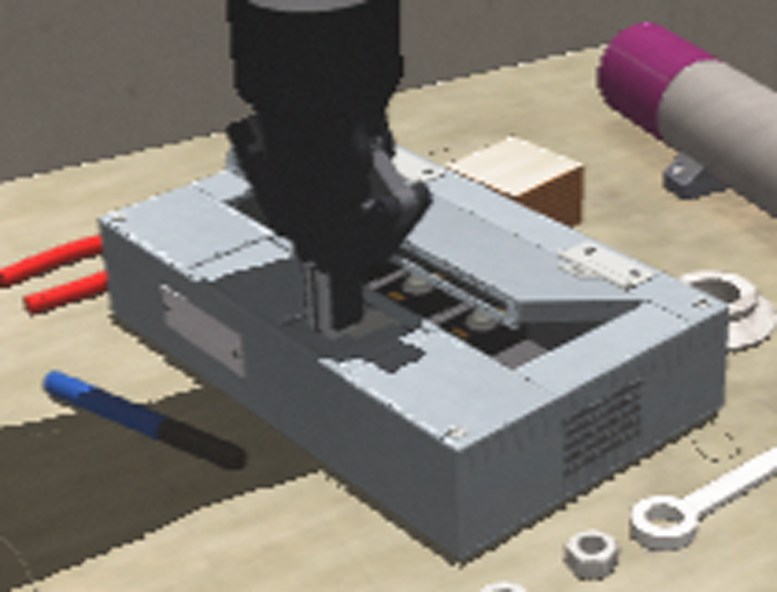

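The hatch is springing up (catch pressed, compartment visible). Retract up and slightly forward, and let it rise.

Call:
step_arm --rows '[{"dx": 0, "dy": 0, "dz": -0.15, "spin": 0}, {"dx": 0.1, "dy": 0.1, "dz": -0.2, "spin": 0}, {"dx": 0.2, "dy": 0.2, "dz": -0.4, "spin": 0}, {"dx": 0.2, "dy": 0.2, "dz": -0.4, "spin": 0}, {"dx": 0, "dy": 0.17, "dz": -0.4, "spin": 0}, {"dx": 0, "dy": 0, "dz": 0, "spin": 0}, {"dx": 0, "dy": 0, "dz": 0, "spin": 0}, {"dx": 0, "dy": 0, "dz": 0, "spin": 0}, {"dx": 0, "dy": 0, "dz": 0, "spin": 0}, {"dx": 0, "dy": 0, "dz": 0, "spin": 0}, {"dx": 0, "dy": 0, "dz": 0, "spin": 0}]'

```text
time: 4.67
ee_pos: [0.4156, 0.118, 0.1318]
tool_rot: [180.0, -0.1, -166.7]
ft_force: [0.5, -0.6, 0.1]
gripper_width: -0.0
gripper_force: 0.0
```

```bash
python3 - <<'E'
from h import *
from cell import get_state,optics
s=get_state();print(s["time"],s["ee_pos"],s["ft_force"],tobox(s["ee_pos"]))
a=optics.grab_frame("side")["pixels"][120:300,190:400,::-1]
cv2.imwrite("pics/side4.png",cv2.resize(a,None,fx=3.3,fy=3.3,interpolation=cv2.INTER_CUBIC))
print(units(s,62,0,.134))
E
```

```text
4.6667 [0.41563894 0.11795142 0.13183131] [ 0.49962792 -0.56617125  0.07454258] [-7.64781115e+01  1.56758649e-02]
[-3.462 -0.007 -0.059]
```

View pics/side4.png

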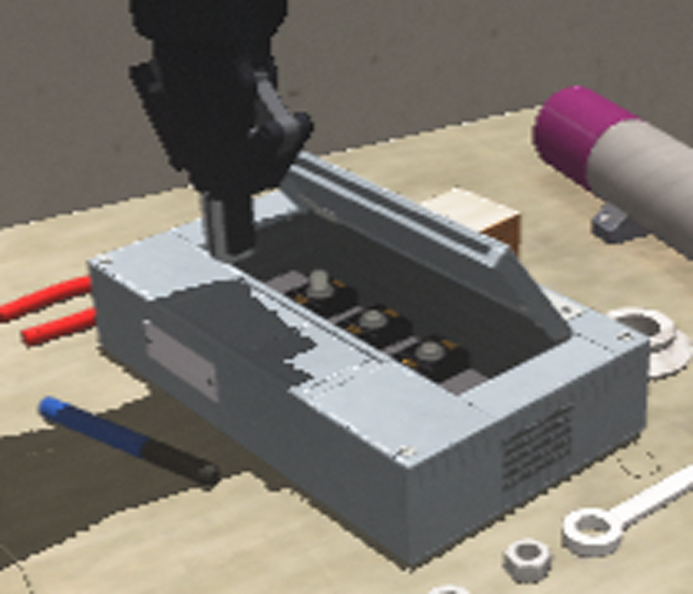

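Hatch is at 55°, and the left (y≈+50) pin at crop (318,282) stands out. Now push the hatch over.

Call:
step_arm --rows '[{"dx": -0.4, "dy": 0, "dz": 0, "spin": 0}, {"dx": -0.4, "dy": 0, "dz": 0, "spin": 0}, {"dx": -0.3, "dy": 0, "dz": 0, "spin": 0}, {"dx": -0.2, "dy": 0, "dz": 0, "spin": 0}, {"dx": -0.15, "dy": 0, "dz": 0, "spin": 0}, {"dx": -0.15, "dy": 0, "dz": 0, "spin": 0}, {"dx": -0.15, "dy": 0, "dz": 0, "spin": 0}, {"dx": -0.15, "dy": 0, "dz": 0, "spin": 0}]'

```text
time: 5.38
ee_pos: [0.4897, 0.1357, 0.1325]
tool_rot: [180.0, -0.0, -166.7]
ft_force: [-1.3, -0.1, 0.7]
gripper_width: -0.0002
gripper_force: 0.7
```

Call:
step_arm --rows '[{"dx": -0.15, "dy": 0, "dz": 0, "spin": 0}, {"dx": -0.15, "dy": 0, "dz": 0, "spin": 0}, {"dx": -0.15, "dy": 0, "dz": 0, "spin": 0}, {"dx": -0.15, "dy": 0, "dz": 0, "spin": 0}, {"dx": -0.15, "dy": 0, "dz": 0, "spin": 0}]'

```text
time: 5.8
ee_pos: [0.5196, 0.1428, 0.1325]
tool_rot: [180.0, 0.0, -166.7]
ft_force: [-0.5, -0.1, 0.4]
gripper_width: 0.0005
gripper_force: 0.1
```

Call:
step_arm --rows '[{"dx": -0.15, "dy": 0, "dz": 0, "spin": 0}, {"dx": -0.15, "dy": 0, "dz": 0, "spin": 0}, {"dx": -0.15, "dy": 0, "dz": 0, "spin": 0}, {"dx": -0.15, "dy": 0, "dz": 0, "spin": 0}, {"dx": -0.15, "dy": 0, "dz": 0, "spin": 0}, {"dx": 0, "dy": 0, "dz": 0, "spin": 0}, {"dx": 0, "dy": 0, "dz": 0, "spin": 0}]'

```text
time: 6.38
ee_pos: [0.5484, 0.1496, 0.1323]
tool_rot: [180.0, -0.0, -166.7]
ft_force: [0.1, 0.4, 0.7]
gripper_width: 0.0001
gripper_force: 0.0
```

```bash
python3 - <<'E'
from h import *
from cell import get_state,optics
s=get_state();print(s["time"],s["ee_pos"],s["ft_force"],tobox(s["ee_pos"]))
a=optics.grab_frame("side")["pixels"][120:300,190:400,::-1]
cv2.imwrite("pics/side5.png",cv2.resize(a,None,fx=3.3,fy=3.3,interpolation=cv2.INTER_CUBIC))
E
```

```text
6.3833 [0.54835742 0.14958733 0.13226975] [0.06233773 0.36298998 0.6997199 ] [59.95788869  0.50935605]
```

View pics/side5.png

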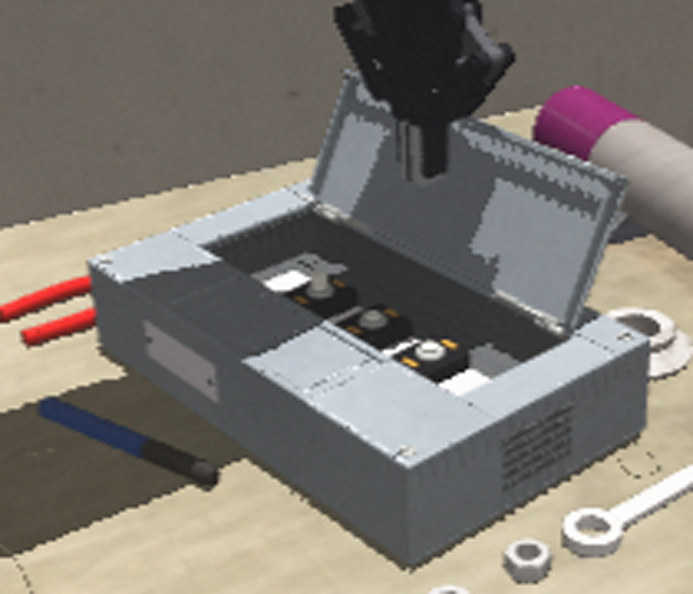

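The hatch has fallen back. Pin top is at about crop (319,274). Check its ray and plan the move.

```bash
python3 - <<'E'
from h import *
from cell import get_state
s=get_state();B=np.load("side0.npz")
for p,z in[((319,274),.0555),((371,316),.0475),((431,350),.0475)]:print(np.round(tobox(ray(B,((p[0]+.5)/3.3-.5+190,(p[1]+.5)/3.3-.5+120),z)),1))
print(units(s,13,50,.08))
E
```

```text
[13.5 46.4]
[11.9 -3.5]
[ 11.3 -56.2]
[1.163 1.239 1.309]
```

Consistent with (13, 50) given the side camera's -4 mm bias. Move above the pin and press.

Call:
step_arm --rows '[{"dx": 0.4, "dy": 0.2, "dz": 0, "spin": 0}, {"dx": 0.4, "dy": 0.5, "dz": 0, "spin": 0}, {"dx": 0.36, "dy": 0.54, "dz": 0.1, "spin": 0}, {"dx": 0, "dy": 0, "dz": 0.4, "spin": 0}, {"dx": 0, "dy": 0, "dz": 0.4, "spin": 0}, {"dx": 0, "dy": 0, "dz": 0.25, "spin": 0}, {"dx": 0, "dy": 0, "dz": 0.1, "spin": 0}, {"dx": 0, "dy": 0, "dz": 0, "spin": 0}, {"dx": 0, "dy": 0, "dz": 0, "spin": 0}, {"dx": 0, "dy": 0, "dz": 0, "spin": 0}]'

```text
time: 7.27
ee_pos: [0.4921, 0.187, 0.0831]
tool_rot: [180.0, 0.1, -166.7]
ft_force: [-0.7, 0.3, -0.6]
gripper_width: -0.0
gripper_force: 0.0
```

```bash
python3 - <<'E'
from h import *
from cell import get_state,optics
s=get_state();print(s["time"],s["ee_pos"],s["ft_force"],tobox(s["ee_pos"]),units(s,13,50,.0695))
a=optics.grab_frame("side")["pixels"][120:300,190:400,::-1]
cv2.imwrite("pics/side6.png",cv2.resize(a,None,fx=3.3,fy=3.3,interpolation=cv2.INTER_CUBIC))
E
```

```text
7.2667 [0.49212485 0.18701843 0.08310886] [-0.69759364  0.25994569 -0.6274262 ] [13.7584693  49.79224197] [0.019 0.005 0.34 ]
```

View pics/side6.png

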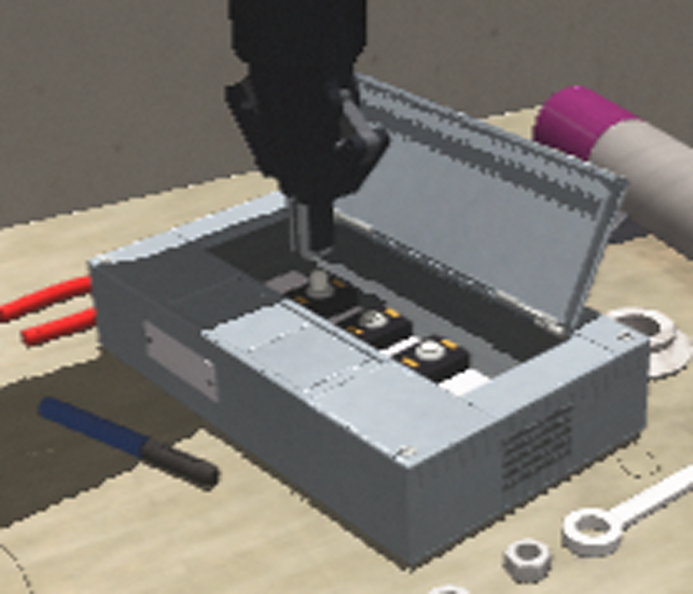

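The hatch rests at its stop and the fingertips (crop ~(312,250)) are over the tall pin. Press in steps.

Call:
step_arm --rows '[{"dx": 0.02, "dy": 0, "dz": 0.15, "spin": 0}, {"dx": 0, "dy": 0, "dz": 0.1, "spin": 0}, {"dx": 0, "dy": 0, "dz": 0.05, "spin": 0}, {"dx": 0, "dy": 0, "dz": 0.05, "spin": 0}, {"dx": 0, "dy": 0, "dz": 0.05, "spin": 0}, {"dx": 0, "dy": 0, "dz": 0, "spin": 0}]'

```text
time: 7.82
ee_pos: [0.4906, 0.1869, 0.0662]
tool_rot: [-180.0, -0.0, -166.7]
ft_force: [0.1, -0.0, -0.0]
gripper_width: -0.0001
gripper_force: 0.0
```

Call:
step_arm --rows '[{"dx": 0, "dy": 0, "dz": 0.05, "spin": 0}, {"dx": 0, "dy": 0, "dz": 0.04, "spin": 0}, {"dx": 0, "dy": 0, "dz": 0, "spin": 0}, {"dx": 0, "dy": 0, "dz": 0, "spin": 0}]'

```text
time: 8.15
ee_pos: [0.4909, 0.187, 0.0627]
tool_rot: [180.0, 0.0, -166.7]
ft_force: [-0.1, 0.2, -0.2]
gripper_width: 0.0005
gripper_force: 0.0
```

Call:
step_arm --rows '[{"dx": 0, "dy": 0, "dz": 0.03, "spin": 0}, {"dx": 0, "dy": 0, "dz": 0, "spin": 0}, {"dx": 0, "dy": 0, "dz": 0, "spin": 0}]'

```text
time: 8.4
ee_pos: [0.491, 0.187, 0.0617]
tool_rot: [180.0, 0.0, -166.7]
ft_force: [0.4, -0.3, 1.1]
gripper_width: 0.0
gripper_force: 0.4
```

Zero reading after settling could be just friction. Contact at 0.0617 matches "fully in" (0.0475 + 0.014). Press a little more to confirm the hard stop.

Call:
step_arm --rows '[{"dx": 0, "dy": 0, "dz": 0.02, "spin": 0}, {"dx": 0, "dy": 0, "dz": 0, "spin": 0}]'

```text
time: 8.57
ee_pos: [0.491, 0.187, 0.0614]
tool_rot: [-180.0, 0.0, -166.7]
ft_force: [-1.2, 0.0, 8.3]
gripper_width: -0.0002
gripper_force: 3.7
```

Call:
step_arm --rows '[{"dx": 0, "dy": 0, "dz": 0.02, "spin": 0}, {"dx": 0, "dy": 0, "dz": 0, "spin": 0}, {"dx": 0, "dy": 0, "dz": 0, "spin": 0}]'

```text
time: 8.82
ee_pos: [0.4911, 0.187, 0.0613]
tool_rot: [-180.0, 0.1, -166.7]
ft_force: [-4.4, -0.8, 15.3]
gripper_width: 0.0002
gripper_force: 7.6
```

Hard stop at the "fully in" height. Retract clear.

Call:
step_arm --rows '[{"dx": 0, "dy": 0, "dz": -0.2, "spin": 0}, {"dx": 0, "dy": 0, "dz": -0.4, "spin": 0}, {"dx": 0.2, "dy": 0, "dz": -0.6, "spin": 0}, {"dx": 0.6, "dy": 0, "dz": -0.6, "spin": 0}, {"dx": 0.6, "dy": 0, "dz": -0.6, "spin": 0}, {"dx": 0.6, "dy": 0, "dz": -0.6, "spin": 0}, {"dx": 0.6, "dy": 0, "dz": -0.6, "spin": 0}, {"dx": 0.6, "dy": 0, "dz": 0, "spin": 0}, {"dx": 0, "dy": 0, "dz": 0, "spin": 0}, {"dx": 0, "dy": 0, "dz": 0, "spin": 0}, {"dx": 0, "dy": 0, "dz": 0, "spin": 0}, {"dx": 0, "dy": 0, "dz": 0, "spin": 0}]'

```text
time: 9.82
ee_pos: [0.367, 0.1575, 0.2037]
tool_rot: [180.0, -0.0, -166.7]
ft_force: [-0.7, 0.5, -0.4]
gripper_width: 0.0001
gripper_force: 0.0
```

```bash
python3 - <<'E'
from h import *
from cell import get_state,optics
s=get_state();print(s["time"],s["ee_pos"],s["ft_force"])
f=optics.grab_frame("side");R=np.array(f["R"])
b=cv2.imread("pics/side6.png");old=cv2.cvtColor(cv2.resize(b,(210,180),interpolation=cv2.INTER_AREA),cv2.COLOR_BGR2GRAY)
g=cv2.cvtColor(f["pixels"],cv2.COLOR_RGB2GRAY)[120:300,190:400]
for y in(50,0,-50):
    # pixel of collar/pin top, side bias -4 mm in y
    for z in(.0555,.0475):
        w=np.r_[C+RB@np.array([.013,(y-4)/1e3]),z];c=R@w+f["t"];print(y,z,(f["fx"]*c[0]/c[2]+f["cx"]-190).round(1),(f["fy"]*c[1]/c[2]+f["cy"]-120).round(1))
print("old tall pin\n",old[78:94,90:104]);print("now\n",g[78:94,90:104]);print("ref right pin now\n",g[98:113,123:137])
m=np.abs(g[0:180].astype(int)-old)>40
print("hatch change frac",m[30:90,140:190].mean())
E
```

```text
9.8167 [0.36697038 0.15752223 0.20366192] [-0.68932572  0.48852613 -0.3978126 ]
50 0.0555 96.2 82.8
50 0.0475 96.4 86.4
0 0.0555 112.5 91.7
0 0.0475 112.7 95.3
-50 0.0555 130.1 101.2
-50 0.0475 130.2 104.9
old tall pin
 [[ 49  53  66  79  95 110 111  76  54  50  48  49  48  48]
 [ 48  48  50  52  54  61 104 116 110  74  53  52  54  53]
 [ 48  49  49  48  47  52  98 115 119 116 111 110 110 105]
 [ 50  50  48  49  51  63  72  76 104 115 120 119 118 116]
 [ 74  56  49  49  74 105 113 111  93  69  99 113 118 118]
 [107  93  65  55 102 126 129 129 116  71  51  58  96 113]
 [111 110 106  87 110 129 133 131 120  66  36  50  56  61]
 [112 110 104  80 106 127 134 132 121  69  47  63  67  58]
 [105  78  52  56  97 125 133 132 120  90  56  45  56  66]
 [ 50  35  40  72  97 121 129 126 108  91  78  48  34  37]
 [ 32  31  47  79  92  99 101  97  95  92  75  46  31  32]
 [ 42  37  37  64  87  96  99  99  96  88  62  39  31  32]
 [ 65  63  48  38  45  57  63  61  51  41  34  32  32  32]
 [ 64  67  60  44  35  32  32  35  33  31  31  32  32  33]
 [155  92  47  33  30  31  32  32  32  32  33  33  34 
[... 1241 characters left out ...]
 99  81  93 111 114 117 119]
 [ 56 239 240 191 132  86  79  59  49  49  59  88 110 116]
 [250 250 250 206 133 101 159 173 126  67  81 180 185 152]
 [250 210 101  57 131 247 253 253 253 223 101  77 156 191]
 [108  58  50 155 171 244 253 253 251 215 231 149  62  91]
 [ 49  48  58 187 201 148 140 142 132 187 210 137  62  48]
 [ 48  48  63 142 186 213 218 217 213 209 184 115  60  49]
 [ 91  58  50  72 134 169 179 179 177 161 102  58  49  47]
 [186 165 104  58  59  61  72  78  73  59  51  48  50  48]
 [ 77 156 190 118  53  48  49  49  49  49  49  50  44  37]
 [157  78  64  55  48  48  48  49  50  49  44  36  37  38]
 [200 196 132  63  48  47  49  47  42  40  35  37  36  36]]
hatch change frac 0.0
```

The pin now looks the same as the reset ones, the hatch hasn't moved, and the arm is clear.

```bash
python3 -c "
from cell import job_done
print(job_done())"
```

```text
the job is handed in; nothing more can be done
None
```

The job is handed in: I pressed the catch, pushed the hatch over onto its stop, and pressed the left-hand breaker's pin home against a hard stop, with the arm clear of everything by about 10 s; no verdict came back from the judging.

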